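# Hang the screw template on its two-peg stand

## Task

Take the wider of the two upright aluminium screw templates out of its slotted holder and hang it upright, by its two holes, on the two pegs of the stand, with both pegs through and the plate pushed back against the stand's crossbar. Let it hang there freely, and leave the narrower template standing in its holder.

Things in the scene. Friction and masses are not known exactly. Their poses are not given: they have to be found in the camera images.
- wide_template: Upright aluminium plate, 6 mm thick (x), 150 wide (y), 125 high (z), 0.22 kg, alike front and back. Black grip tab centred on top: 14 mm thick (x), 70 long (y), z = 119 to 147. Two 18 mm through holes along x at y = -50 and +50, z = 75 mm. Origin: centre of underside, z up. Starts upright in its holder, 2 mm play in the slot, underside 8 mm above the table, on the left or the right.
- wide_template_holes (a point): Point of the wide template midway between its two holes ((0, 0, 75) mm in the template's frame), axes as the template's.
- narrow_template: Narrow template, to be left alone: as the wide one, with the same thickness, height and tab, but 110 mm wide and its holes only 56 mm apart. Stands in the other holder. Origin: centre of its underside.
- holder_wide: Black fixed holder of the wide template: foot 70 (x) by 170 (y) by 8 mm high; on it two rails along y, 160 mm long, 14 mm thick, up to 38 mm above the table, with an 8 mm slot between. Origin: centre of its underside. One holder is left of the stand, one right; which is which varies.
- holder_narrow: The identical fixed holder in which the narrow template stands. Origin: centre of its underside.
- peg_stand: Fixed stand: dark foot 110 (x) by 190 (y) by 10 mm, two uprights, grey crossbar 170 mm wide (y), 12 thick, 130 to 166 mm above the table, front face at x = +20. Two level steel pegs, 10 mm in diameter, round-edged ends, stand 40 mm out of that face towards -x (towards the robot) at y = -50 and +50, axes 150 mm above the table, ends at x = -20. Origin: centre of underside.
- pegs_mid (a point): Point of the stand on the crossbar's front face, midway between the peg roots, at peg-axis height ((20, 0, 150) mm in the stand's frame), axes as the stand's. With the template hung home its hole midpoint is 3 mm in front of (-x) and 4 mm below this.

How it is judged:
At the end, for the whole second after the job is handed in: Wide template at rest on both pegs: hole midpoint within 7 mm sideways, 9 mm below to 1 mm above the peg axes, at most 13 mm before the crossbar (3 flush), width within 0.12 rad of the stand's, upright within 0.15; narrow one within 20 mm of its start, upright within 0.2 rad (x of wide_template_holes in the frame of pegs_mid between -0.013 and 0.004 m and y of wide_template_holes in the frame of pegs_mid between -0.007 and 0.007 m and z of wide_template_holes in the frame of pegs_mid between -0.009 and 0.001 m and angle between the y axis of wide_template and the y axis of peg_stand, either way round below 0.12 rad and angle between wide_template's own z axis and vertical below 0.15 rad and contact force between wide_template and peg_stand above 0.5 N and linear speed of wide_template below 0.02 m/s and angular speed of wide_template below 0.2 rad/s and distance of narrow_template from where it was at the start of the episode below 0.02 m and angle between narrow_template's own z axis and vertical below 0.2 rad); the robot touches nothing.
It fails at once if the narrow template is lifted, shoved or knocked over (moved 30 mm or more) (distance of narrow_template from where it was at the start of the episode above 0.03 m).
It also fails if it takes over 43 s, if anything falls off the work surface, if the arm or the gripper's body presses on something with over 40 N, if the wrist force passes 120 N, or if a joint passes its speed limit or range.

## Robot

A 6-joint arm with a two-finger parallel gripper is mounted at the origin on a cart in front of the work surface, level with it; the furniture and walls round the work are solid. World frame = base frame: x ahead of the robot, y to its left, z up, the work surface at z = 0. Lengths are in m, angles in rad, forces in N, time in s.
With the tool pointing down it reaches from about 0.35 to 0.975 m from the base axis. Payload 4.9 kg.
Tool frame: the origin (TCP) lies at the very end of the fingers, on their centre line; the grasp point (between the pads) lies ctrl.grip_point_offset behind it (ctrl.grip_point_offset is the distance from the TCP to the grasp point, in m); z points along the fingers, y is the line along which they close (so a half turn about z gives the same grasp; the last joint's range is limited). The gripper opens to 85 mm and grips with 20 to 120 N. Pads are 22 mm wide; open, the fingers measure 114 mm over their backs; the gripper's body (76 mm by 85 mm) begins 54 mm behind the grasp point. The pads swing forward as they close: fully open they stand 13 mm farther back than shut.
Start: joints at [-1.332, 0.053, 1.613, -0, 1.476, -0.119], TCP at [0.219, -0.585, 0.231] pointing down, gripper open.
Joint ranges: [-3.01, 3.01], [-1.01, 2.22], [0.06, 2.58], [-1.02, 4.17], [0.09, 2.62], [-3.14, 3.14]. Speed limits (rad/s): [2.57, 2.57, 3.14, 3.14, 3.14, 3.14].

## Interface

Orientations are given as a rotation vector (axis times angle).
In Python, from station import ctrl gives the robot as it stands. The module is installed in compiled form; this text tells all that it offers.
- The arm moves only by the tool drive_tool, never from a script. Its argument "steps" is a list of rows, each an object with "translation": the shift along the tool's x, y, z normalised to -1 to 1, where 1 is 4 cm, a list of three; "angular": the turn, a rotation vector about the tool's x, y, z normalised to -1 to 1, where 1 is 8 degrees, a list of three; "gripper": the opening, from 0 (shut) to 1 (fully open). In form: [{"translation": [dx, dy, dz], "angular": [wx, wy, wz], "gripper": gripper}, ...]. A call has 1 to 8 rows; each row shifts and turns the commanded pose from where the row before left it, along the tool's axes as they then stand; what a row does not reach is not made up. A row lasts 1/8 s, in which the tool goes at most 62.5 mm and 10.7 degrees, less where a joint would pass 70% of its speed; a pose out of reach is approached as far as the arm can. A call with a number of a shift or a turn outside -1 to 1 is refused whole. A call with a gripper value outside its range is refused whole. The fingers move at their own pace and stop on an object; "force" is the grip in N (left out, the last holds). Time passes only in rows, so rows that do not move let the fingers close. It gives the time, the measured TCP pose, the force, the opening and the grip force at its end, in the units of the state.
- ctrl.get_obs(): the state, without advancing time (a new reading comes with each control period).
- ctrl.get_image(name): name is "side" or "top"; returns a dict with "color" (400x640x3 uint8, red, green, blue), "depth" (400x640 float32, m along the optical axis (not along the pixel's ray), 0 where there is no reading), "fx", "fy", "cx", "cy" (pixels), "R" (3x3) and "t" (3): a world point X has camera coordinates R X + t. Camera axes: x right, y down, z forward; pixel columns grow to the right and rows downward; lengths in m; the calibration is good to about 2 mm. A picture is of the moment at which its call begins.
- ctrl.finish_job(): hands the job in; it is judged then, once.
The state is a dict: "t": time; "q": joint angles; "dq": joint speeds; "effort": joint torques, N m; "tool_pos": TCP position; "tool_rot": TCP orientation; "contact_force": force on the tool from outside, world axes, zero at the start; "wrist_torque": the same for the moment, N m; "opening": finger opening in m; "grip_force": force on a finger pad.
Only numpy, scipy, OpenCV 4.12 (cv2) and the standard library are available. Lean on these libraries where they do the work, as an engineer would, in place of code of your own. Each camera call takes 0.05 s, during which the arm holds its last target. There are 200 camera calls.

## Working session

There is one attempt and no reset: what is moved stays moved. The work goes in short steps, Python scripts to look and compute and a tool call to move; the robot and the scene stay as the last step left them, time stands still between calls to the robot, and variables do not carry over. Pictures are saved under pics/ and viewed, at most 10 in all, crops included, and the job is handed in when it is done.

Besides the shell and the picture viewer there is one more tool, called after "Request:" by a JSON object that holds its "api" and its "payload". drive_tool: Moves the arm, as the interface text tells. Its arguments: {"type":"object","properties":{"steps":{"type":"array"},"force":{"type":"number"}},"required":["steps"]}

```bash
mkdir -p pics; python3 - <<'E'
from station import ctrl
import cv2,numpy as np
o=ctrl.get_obs();print({k:np.round(v,4) for k,v in o.items()},ctrl.grip_point_offset)
for n in("side","top"):
    i=ctrl.get_image(n);cv2.imwrite(f"pics/{n}0.png",i["color"][:,:,::-1]);np.savez(f"{n}0.npz",**i)
    print(n,i["fx"],i["fy"],i["cx"],i["cy"],np.round(i["R"],4).tolist(),np.round(i["t"],4),np.round(-i["R"].T@i["t"],3))
E
```

```text
{'t': np.float64(0.0), 'q': array([-1.332 ,  0.0534,  1.6143, -0.    ,  1.476 , -0.119 ]), 'dq': array([ 0.0007,  0.0023,  0.0001,  0.0006,  0.001 , -0.002 ]), 'effort': array([-4.00000e-04, -3.93679e+01, -3.70181e+01, -1.00000e-04,
        6.90000e-03,  0.00000e+00]), 'tool_pos': array([ 0.2187, -0.5848,  0.2301]), 'tool_rot': array([-3.0895e+00, -5.5860e-01,  2.0000e-04]), 'contact_force': array([-0.5203,  0.3913, -0.6181]), 'wrist_torque': array([ 0.0264,  0.0304, -0.0384]), 'grip_force': np.float64(0.0), 'opening': np.float64(0.0852)} 0.0187
side 367.2637220865126 367.2637220865126 323.5851069922781 200.10279229393714 [[-0.8981, -0.4395, 0.019], [-0.1906, 0.3498, -0.9172], [0.3964, -0.8273, -0.3979]] [0.4724 0.2089 0.855 ] [0.125 0.842 0.523]
top 467.43612410944894 467.43612410944894 315.2431487990655 200.13758240240932 [[0.0226, -0.9997, 0.0021], [-0.9961, -0.0227, -0.0851], [0.0852, -0.0002, -0.9964]] [-0.022   0.5108  1.2517] [ 0.403 -0.01   1.291]
```

View pics/side0.png

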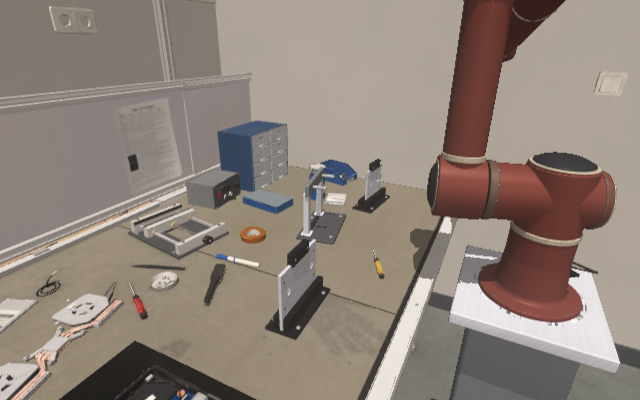

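View pics/top0.png

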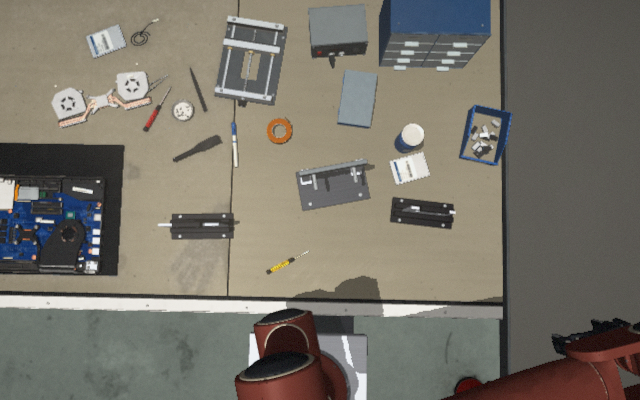

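The left template (top view, about col 200, row 225, plate spanning 158–240) is the wide one. The narrow one is on the right (422, 211), and the stand is at (333, 182). Next I measure all three from both depth clouds.

```bash
cat > h.py <<'E'
import numpy as np,cv2
def cloud(n):
    i=np.load(n+".npz");d=i["depth"];v,u=np.mgrid[0:400,0:640]
    c=np.stack([(u-i["cx"])/i["fx"]*d,(v-i["cy"])/i["fy"]*d,d],-1)
    P=(c-i["t"])@i["R"];P[d==0]=np.nan;return P,i["color"]
def pix(n,X):
    i=np.load(n+".npz");c=np.asarray(X)@i["R"].T+i["t"];return np.stack([c[...,0]/c[...,2]*i["fx"]+i["cx"],c[...,1]/c[...,2]*i["fy"]+i["cy"]],-1)
E
python3 - <<'E'
from h import *
def rect(n,p):
    if len(p)<5: print(n,len(p));return
    (c,s,a)=cv2.minAreaRect((p[:,:2]*1000).astype(np.float32));print(n,len(p),np.round(c,1),np.round(s,1),round(a,1),'z',np.round(np.percentile(p[:,2],[2,50,98])*1000,1))
for n in("side0","top0"):
    P,C=cloud(n);Q=P.reshape(-1,3);Q=Q[~np.isnan(Q[:,0])]
    print(n,"table z",np.median(Q[(abs(Q[:,2])<.02)&(Q[:,0]>.3)&(Q[:,0]<.6)&(abs(Q[:,1])<.3),2]))
    t0=P[225,200] if n=="top0" else None
    if n=="top0": print(P[225,200],P[182,333],P[165,340],P[211,422])
    for nm,(y0,y1,x0,x1) in dict(L=(.15,.45,.25,.48),S=(-.2,.12,.33,.62),R=(-.42,-.2,.28,.5)).items():
        r=Q[(Q[:,1]>y0)&(Q[:,1]<y1)&(Q[:,0]>x0)&(Q[:,0]<x1)]
        for a,b in((.005,.02),(.028,.045),(.05,.12),(.125,.2)): rect(f"{nm} {a}-{b}",r[(r[:,2]>a)&(r[:,2]<b)])
E
python3 - <<'E'
import cv2
t=cv2.imread('pics/top0.png');s=cv2.imread('pics/side0.png')
f=lambda im,x,y,w,h:cv2.resize(im[y:y+h,x:x+w],(400,300),interpolation=cv2.INTER_CUBIC)
import numpy as np
cv2.imwrite('pics/crops0.png',np.vstack([np.hstack([f(t,150,190,100,75),f(t,283,145,100,75)]),np.hstack([f(s,255,235,120,90),f(s,285,155,120,90)])]))
E
```

```text
side0 table z 0.0017591461273400227
L 0.005-0.02 832 [354.4 306.3] [256.7 211.1] 84.1 z [ 5.2  7.6 19.1]
L 0.028-0.045 669 [435.1 300.5] [ 36.2 161. ] 1.7 z [29.  36.8 43.7]
L 0.05-0.12 1099 [435.3 304.5] [  7.7 152.6] 2.0 z [ 51.6  85.8 119. ]
L 0.125-0.2 482 [434.7 305.5] [ 13.9 149.3] 1.4 z [126.2 141.8 155.2]
S 0.005-0.02 1044 [497.1  12.3] [184.5 348.4] 42.5 z [ 5.8  9.2 15.6]
S 0.028-0.045 70 [585.9 -48.3] [ 16.9 165.2] 11.8 z [28.3 36.9 44.4]
S 0.05-0.12 281 [585.8 -47.8] [ 16.7 165.9] 11.9 z [ 50.9  83.  118.2]
S 0.125-0.2 368 [562.1 -52.4] [ 55.9 171.8] 8.8 z [127.5 152.  165.6]
R 0.005-0.02 187 [ 467.5 -301.1] [170.6  41.4] 80.2 z [ 5.2  7.8 19.1]
R 0.028-0.045 165 [ 479.9 -296.8] [157.2  25.2] 84.1 z [28.2 36.3 44.4]
R 0.05-0.12 271 [ 485.9 -301.8] [117.7   8.9] 84.4 z [ 51.7  85.5 118.5]
R 0.125-0.2 114 [ 484.  -302.4] [109.4  13. ] 82.7 z [127.1 143.  154.6]
top0 table z 0.002208498559766029
[0.43296873 0.26828927 0.15298941] [ 0.56358836 -0.05824554  0.00956278] [ 0.5860925  -0.06863183  0.16505175] [ 0.48031202 -0.27463593  0.13838138]
L 0.005-0.02 1619 [365.  300.2] [229.5 300. ] 0.2 z [ 5.   6.6 12.3]
L 0.028-0.045 506 [434.8 297.4] [ 35.2 159.2] 1.3 z [31.7 37.  42. ]
L 0.05-0.12 37 [431.3 301.6] [  5.9 149.8] 4.2 z [ 53.7  79.1 114.5]
L 0.125-0.2 269 [433.6 302.5] [ 12.8 149.9] 1.9 z [127.1 151.7 158.2]
S 0.005-0.02 2960 [475.  -39.8] [289.9 319.3] 0.0 z [ 5.1  8.3 14.9]
S 0.028-0.045 9 [576.6 -50.7] [  1.3 157.6] 11.7 z [29.  35.6 40.3]
S 0.05-0.12 51 [576.5 -52.2] [  1.7 159.4] 11.9 z [ 51.9  83.8 113.8]
S 0.125-0.2 589 [564. -55.] [ 57.3 169.1] 12.0 z [135.1 162.3 168.4]
R 0.005-0.02 885 [ 389.6 -310.3] [219.1 218.1] 0.6 z [ 5.   6.6 14.1]
R 0.028-0.045 394 [ 480.8 -304.2] [160.8  35.7] 87.1 z [29.3 36.8 42. ]
R 0.05-0.12 82 [ 481.5 -302.9] [109.9   5.6] 81.5 z [ 51.5  72.4 115.7]
R 0.125-0.2 232 [ 484.2 -303.9] [110.2  14.5] 84.2 z [128.7 152.5 158. ]
```

View pics/crops0.png

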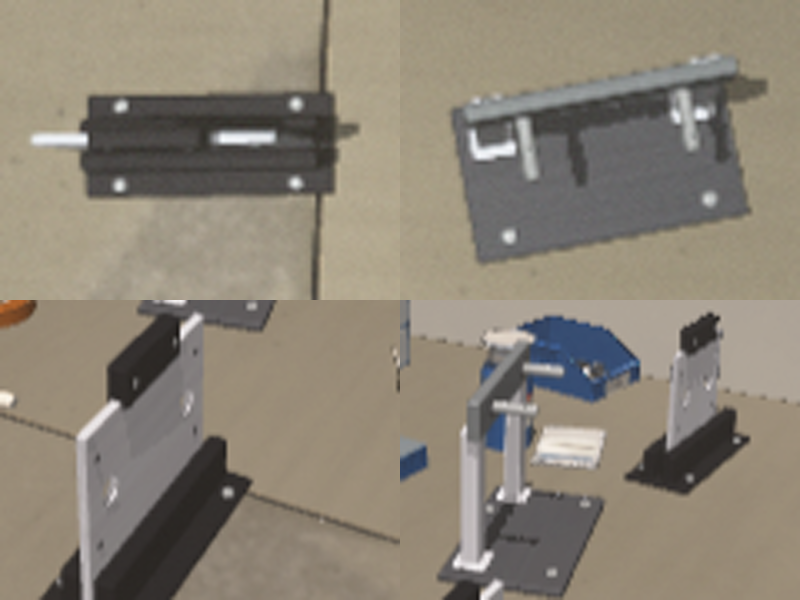

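The crops confirm it: the left plate is 150 mm wide and the right one 110 mm. The stand has a yaw of about 12° and its two pegs face the robot. I start by lifting and turning the gripper, then refine the fits.

Request:
{"api": "drive_tool", "payload": {"steps": [{"translation": [0, 0, -0.8], "angular": [0, 0, -1], "gripper": 1}, {"translation": [0, 0, -0.8], "angular": [0, 0, -1], "gripper": 1}, {"translation": [0, 0, -0.8], "angular": [0, 0, -1], "gripper": 1}, {"translation": [0, 0, 0], "angular": [0, 0, -1], "gripper": 1}, {"translation": [0, 0, 0], "angular": [0, 0, -1], "gripper": 1}, {"translation": [0, 0, 0], "angular": [0, 0, -1], "gripper": 1}, {"translation": [0, 0, 0], "angular": [0, 0, -1], "gripper": 1}, {"translation": [0, 0, 0], "angular": [0, 0, -1], "gripper": 1}]}}

```text
t: 1.1
tool_pos: [0.2188, -0.5852, 0.3265]
tool_rot: [-2.32, -2.117, -0.001]
contact_force: [0.6, 0.3, -0.3]
opening: 0.0856
grip_force: 0.0
```

```bash
python3 - <<'E'
from h import *
# local frames: stand yaw via crossbar top/front; template plate face
def loc(Q,c,a):
    R=np.array([[np.cos(a),np.sin(a)],[-np.sin(a),np.cos(a)]]);return np.c_[(Q[:,:2]-c)@R.T,Q[:,2]]
for n in("side0","top0"):
    P,C=cloud(n);Q=P.reshape(-1,3);Q=Q[~np.isnan(Q[:,0])]
    c=np.array([.565,-.053]);a=np.radians(11.9);L=loc(Q,c,a)
    m=(abs(L[:,1])<.1)&(L[:,2]>.128)&(L[:,2]<.175)&(abs(L[:,0])<.06);B=L[m]
    bar=B[B[:,0]>.012]
    if n=="top0": f=bar[bar[:,2]>.158]
    else: f=bar[(bar[:,2]<.16)&(bar[:,2]>.135)]
    k=np.polyfit(f[:,1],f[:,0],1);print(n,"bar yaw corr(deg)",-np.degrees(np.arctan(k[0])),"x med",np.percentile(f[:,0],[3,50,97])*1e3,"y ext",np.percentile(bar[:,1],[.5,99.5])*1e3,"ztop",np.percentile(bar[:,2],[50,95])*1e3)
    pg=B[(B[:,0]<.008)]
    for s in(-1,1):
        p=pg[pg[:,1]*s>0];k=np.polyfit(p[:,0],p[:,1],1);print("  peg",s,len(p),"y med",np.median(p[:,1])*1e3,"yaw",np.degrees(np.arctan(k[0])),"xend",p[:,0].min()*1e3,"z",np.percentile(p[:,2],[5,50,95])*1e3)
    c=np.array([.434,.304]);a=np.radians(1.8);L=loc(Q,c,a)
    m=(abs(L[:,1])<.09)&(abs(L[:,0])<.02);T=L[m&(L[:,2]>.05)]
    k=np.polyfit(T[:,1],T[:,0],1);tab=T[T[:,2]>.137];pl=T[T[:,2]<.134]
    print("  tmpl yaw corr",-np.degrees(np.arctan(k[0])),"tab x",np.percentile(tab[:,0],[3,50,97])*1e3,"tab y",np.percentile(tab[:,1],[1,99])*1e3,"z",np.percentile(tab[:,2],[50,97])*1e3,"plate y",np.percentile(pl[:,1],[.5,99.5])*1e3,"x",np.percentile(pl[:,0],[3,50,97])*1e3)
E
```

```text
side0 bar yaw corr(deg) -2.349433138705963 x med [12.05508836 12.69151843 25.81505062] y ext [-82.19263965  85.9322305 ] ztop [156.88909401 165.46289611]
  peg -1 40 y med -47.7557166157946 yaw 1.4177729246963031 xend -26.72501207719447 z [145.29804271 150.3136497  153.65378115]
  peg 1 47 y med 52.21394311397842 yaw 1.712095223211477 xend -28.168713921833078 z [145.07823504 151.33785287 153.99712454]
  tmpl yaw corr -0.24698118429885324 tab x [-5.70702352 -3.36597421  7.07233082] tab y [-31.11077374  35.90394695] z [151.01820441 155.2316858 ] plate y [-74.35126587  76.25600578] x [-3.52151964 -0.86435244  3.53656575]
top0 bar yaw corr(deg) -0.059623893445749115 x med [12.28781637 16.51697484 21.14869139] y ext [-85.07356889  82.220339  ] ztop [164.64963123 168.00526389]
  peg -1 61 y med -51.58451527265751 yaw -0.8266056277554963 xend -29.91419244017241 z [148.94906557 153.06359493 156.33987749]
  peg 1 63 y med 48.463812210701455 yaw -0.7534931756721109 xend -30.049124094114408 z [149.09468815 153.99429416 156.72834449]
  tmpl yaw corr 0.2796735168033232 tab x [-6.74800956 -0.60453967  5.56900016] tab y [-36.58508594  32.4435693 ] z [153.68251437 158.23472046] plate y [-76.88811879  73.23890359] x [-3.40398402 -1.23288991  3.28292434]
```

Request:
{"api": "drive_tool", "payload": {"steps": [{"translation": [0, 0, 0], "angular": [0, 0, -0.88], "gripper": 1}, {"translation": [1, 0.8, 0], "angular": [0, 0, 0], "gripper": 1}, {"translation": [1, 0.8, 0], "angular": [0, 0, 0], "gripper": 1}, {"translation": [1, 0.8, 0], "angular": [0, 0, 0], "gripper": 1}, {"translation": [1, 0.8, 0], "angular": [0, 0, 0], "gripper": 1}, {"translation": [1, 0.8, 0], "angular": [0, 0, 0], "gripper": 1}, {"translation": [1, 0.8, 0], "angular": [0, 0, 0], "gripper": 1}, {"translation": [1, 0.8, 0], "angular": [0, 0, 0], "gripper": 1}]}}

```text
t: 2.1
tool_pos: [0.4359, -0.2979, 0.3268]
tool_rot: [-2.191, -2.251, -0.0]
contact_force: [0.4, -0.1, 0.0]
opening: 0.0852
grip_force: 0.0
```

Request:
{"api": "drive_tool", "payload": {"steps": [{"translation": [1, 0, 0], "angular": [0, 0, 0], "gripper": 1}, {"translation": [1, 0, 0], "angular": [0, 0, 0], "gripper": 1}, {"translation": [1, 0, 0], "angular": [0, 0, 0], "gripper": 1}, {"translation": [1, 0, 0], "angular": [0, 0, 0], "gripper": 1}, {"translation": [1, 0, 0], "angular": [0, 0, 0], "gripper": 1}, {"translation": [1, 0, 0], "angular": [0, 0, 0], "gripper": 1}, {"translation": [1, 0, 0], "angular": [0, 0, 0], "gripper": 1}, {"translation": [1, 0, 0], "angular": [0, 0, 0], "gripper": 1}]}}

```text
t: 3.1
tool_pos: [0.4262, 0.0217, 0.3268]
tool_rot: [-2.191, -2.251, 0.0]
contact_force: [1.3, 0.8, 0.2]
opening: 0.0852
grip_force: 0.0
```

Request:
{"api": "drive_tool", "payload": {"steps": [{"translation": [1, 0, 0], "angular": [0, 0, 0], "gripper": 1}, {"translation": [1, 0, 0], "angular": [0, 0, 0], "gripper": 1}, {"translation": [1, 0, 0], "angular": [0, 0, 0], "gripper": 1}, {"translation": [1, 0, 0], "angular": [0, 0, 0], "gripper": 1}, {"translation": [1, 0, 0], "angular": [0, 0, 0], "gripper": 1}, {"translation": [1, 0, 0], "angular": [0, 0, 0], "gripper": 1}, {"translation": [0, 0, 0], "angular": [0, 0, 0], "gripper": 1}]}}

```text
t: 3.98
tool_pos: [0.4195, 0.2621, 0.3264]
tool_rot: [-2.187, -2.255, 0.002]
contact_force: [-0.1, -0.5, 0.3]
opening: 0.0856
grip_force: 0.0
```

Request:
{"api": "drive_tool", "payload": {"steps": [{"translation": [1, 0.4, 0], "angular": [0, 0, 0], "gripper": 1}, {"translation": [0.04, 0, 0.9], "angular": [0, 0, 0], "gripper": 1}, {"translation": [0, 0, 0.9], "angular": [0, 0, 0], "gripper": 1}, {"translation": [0, 0, 0.9], "angular": [0, 0, 0], "gripper": 1}, {"translation": [0, 0, 0.9], "angular": [0, 0, 0], "gripper": 1}, {"translation": [0, 0, 0.7], "angular": [0, 0, 0], "gripper": 1}, {"translation": [0, 0, 0.73], "angular": [0, 0, 0], "gripper": 1}, {"translation": [0, 0, 0], "angular": [0, 0, 0], "gripper": 1}]}}

```text
t: 4.97
tool_pos: [0.4332, 0.3005, 0.1231]
tool_rot: [-2.191, -2.249, 0.01]
contact_force: [0.2, 0.3, 0.3]
opening: 0.0852
grip_force: 0.0
```

```bash
python3 - <<'E'
from station import ctrl
from h import *
o=ctrl.get_obs();print(o["tool_pos"],o["tool_rot"])
I=[ctrl.get_image(n)["color"][:,:,::-1] for n in("side","top")]
f=lambda im,x,y,w,h:cv2.resize(im[y:y+h,x:x+w],(400,300),interpolation=cv2.INTER_CUBIC)
cv2.imwrite('pics/grasp.png',np.hstack([f(I[0],235,205,140,105),f(I[1],140,170,120,90)]))
E
```

```text
[0.43324435 0.30050958 0.1230839 ] [-2.19113091 -2.2487608   0.00975288]
```

View pics/grasp.png

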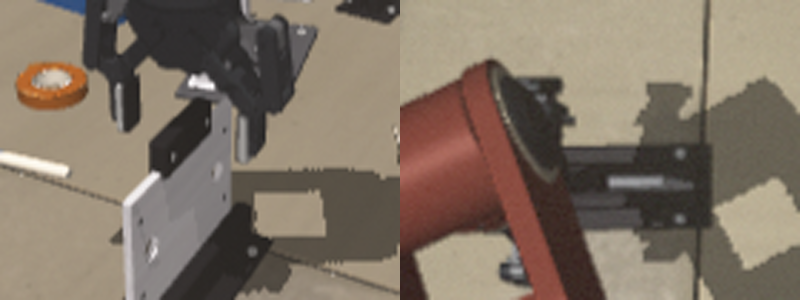

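The fingers straddle the tab: in the left crop they sit at (125, 100) and (245, 135), with the tab at (180, 140) between them. Closing now.

Request:
{"api": "drive_tool", "payload": {"steps": [{"translation": [0.08, 0, 0], "angular": [0, 0, 0], "gripper": 0.6}, {"translation": [0, 0, 0], "angular": [0, 0, 0], "gripper": 0.3}, {"translation": [0, 0, 0], "angular": [0, 0, 0], "gripper": 0}, {"translation": [0, 0, 0], "angular": [0, 0, 0], "gripper": 0}, {"translation": [0, 0, 0], "angular": [0, 0, 0], "gripper": 0}, {"translation": [0, 0, 0], "angular": [0, 0, 0], "gripper": 0}, {"translation": [0, 0, 0], "angular": [0, 0, 0], "gripper": 0}, {"translation": [0, 0, 0], "angular": [0, 0, 0], "gripper": 0}], "force": 70}}

```text
t: 6.08
tool_pos: [0.4354, 0.3058, 0.1266]
tool_rot: [2.191, 2.251, 0.002]
contact_force: [-0.5, 1.3, 3.6]
opening: 0.0126
grip_force: 69.8
```

Request:
{"api": "drive_tool", "payload": {"steps": [{"translation": [0, 0, -0.2], "angular": [0, 0, 0], "gripper": 0}, {"translation": [0, 0, -0.3], "angular": [0, 0, 0], "gripper": 0}, {"translation": [0, 0, -0.3], "angular": [0, 0, 0], "gripper": 0}, {"translation": [0, 0, -0.3], "angular": [0, 0, 0], "gripper": 0}, {"translation": [0, 0, -0.3], "angular": [0, 0, 0], "gripper": 0}, {"translation": [0, 0, -0.3], "angular": [0, 0, 0], "gripper": 0}, {"translation": [0, 0, 0], "angular": [0, 0, 0], "gripper": 0}, {"translation": [0, 0, 0], "angular": [0, 0, 0], "gripper": 0}]}}

```text
t: 7.08
tool_pos: [0.4348, 0.3054, 0.1938]
tool_rot: [-2.191, -2.251, 0.001]
contact_force: [0.1, 0.6, -3.1]
opening: 0.0127
grip_force: 69.1
```

Request:
{"api": "drive_tool", "payload": {"steps": [{"translation": [-0.6, 0, 0], "angular": [0, 0, 0], "gripper": 0}, {"translation": [-0.8, 0, 0], "angular": [0, 0, -0.2], "gripper": 0}, {"translation": [-0.8, 0, 0], "angular": [0, 0, -0.2], "gripper": 0}, {"translation": [-0.8, 0, 0], "angular": [0, 0, -0.2], "gripper": 0}, {"translation": [-0.8, 0, 0], "angular": [0, 0, -0.2], "gripper": 0}, {"translation": [-0.8, 0, 0], "angular": [0, 0, -0.2], "gripper": 0}, {"translation": [-0.8, 0, 0], "angular": [0, 0, -0.2], "gripper": 0}, {"translation": [-0.8, 0, 0], "angular": [0, 0, -0.06], "gripper": 0}]}}

```text
t: 8.07
tool_pos: [0.4599, 0.0583, 0.1933]
tool_rot: [-1.984, -2.434, 0.001]
contact_force: [0.0, -0.2, -3.0]
opening: 0.0129
grip_force: 69.1
```

Request:
{"api": "drive_tool", "payload": {"steps": [{"translation": [-0.8, 0.1, 0], "angular": [0, 0, 0], "gripper": 0}, {"translation": [-0.8, 0, 0], "angular": [0, 0, 0], "gripper": 0}, {"translation": [-0.7, 0, 0], "angular": [0, 0, -0.03], "gripper": 0}, {"translation": [-0.6, 0, 0], "angular": [0, 0, 0], "gripper": 0}, {"translation": [-0.3, 0, 0], "angular": [0, 0, 0], "gripper": 0}, {"translation": [0, 0, 0], "angular": [0, 0, 0], "gripper": 0}, {"translation": [0, 0, 0], "angular": [0, 0, 0], "gripper": 0}]}}

```text
t: 8.95
tool_pos: [0.49, -0.0646, 0.1938]
tool_rot: [-1.979, -2.439, -0.0]
contact_force: [-0.1, 0.2, -2.5]
opening: 0.0129
grip_force: 69.1
```

```bash
python3 - <<'E'
from station import ctrl
from h import *
o=ctrl.get_obs();print(o["tool_pos"],o["tool_rot"],o["contact_force"])
I=[]
for n in("side","top"):
    i=ctrl.get_image(n);np.savez(n+"1.npz",**i);I.append(i["color"][:,:,::-1])
f=lambda im,x,y,w,h:cv2.resize(im[y:y+h,x:x+w],(400,300),interpolation=cv2.INTER_CUBIC)
cv2.imwrite('pics/pre.png',np.hstack([f(I[0],290,145,120,90),f(I[1],263,140,140,105)]))
a=np.radians(11.85);c=np.array(o["tool_pos"][:2]);R=np.array([[np.cos(a),np.sin(a)],[-np.sin(a),np.cos(a)]])
for n in("side1","top1"):
    P,C=cloud(n);Q=P.reshape(-1,3);Q=Q[~np.isnan(Q[:,0])]
    L=np.c_[(Q[:,:2]-c)@R.T,Q[:,2]]
    T=L[(abs(L[:,1])<.1)&(abs(L[:,0])<.015)&(L[:,2]>.06)&(L[:,2]<.185)]
    if len(T)<10: print(n,len(T));continue
    k=np.polyfit(T[:,1],T[:,0],1);kz=np.polyfit(T[:,2],T[:,0],1)
    print(n,len(T),"yaw corr",-np.degrees(np.arctan(k[0])),"tilt",np.degrees(np.arctan(kz[0])),"x",np.percentile(T[:,0],[3,50,97])*1e3,"y",np.percentile(T[:,1],[.5,99.5])*1e3,"z",np.percentile(T[:,2],[.5,99.5])*1e3)
E
```

```text
[ 0.4899686  -0.06455326  0.19383498] [-1.97875644e+00 -2.43903406e+00 -2.49115350e-04] [-0.1201819   0.16750257 -2.51819198]
side1 393 yaw corr -0.6506453096098705 tilt -0.026239971205659067 x [-3.14247752 -2.36916405  2.5512199 ] y [-73.02585489  76.78182512] z [ 75.18556722 184.19243707]
top1 27 yaw corr -0.05931161698910919 tilt 0.004590659576650131 x [-5.10148199 -4.95323013 -4.3415339 ] y [28.37414352 53.46418951] z [ 76.26825079 183.2887625 ]
```

View pics/pre.png

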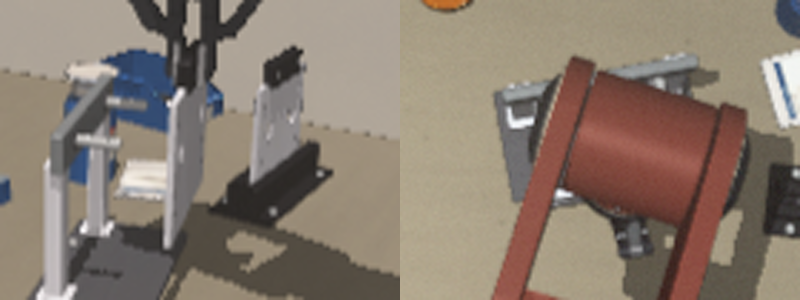

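Request:
{"api": "drive_tool", "payload": {"steps": [{"translation": [-0.08, 0.2, 0], "angular": [0, 0, -0.05], "gripper": 0}, {"translation": [0, 0.3, 0], "angular": [0, 0, 0], "gripper": 0}, {"translation": [0, 0.2, 0], "angular": [0, 0, 0], "gripper": 0}, {"translation": [0, 0.15, 0], "angular": [0, 0, 0], "gripper": 0}, {"translation": [0, 0, 0], "angular": [0, 0, 0], "gripper": 0}, {"translation": [0, 0, 0], "angular": [0, 0, 0], "gripper": 0}]}}

```text
t: 9.8
tool_pos: [0.524, -0.0612, 0.194]
tool_rot: [-1.971, -2.446, 0.0]
contact_force: [0.7, -0.6, -2.9]
opening: 0.0129
grip_force: 69.1
```

```bash
python3 - <<'E'
from station import ctrl
from h import *
o=ctrl.get_obs();print(o["tool_pos"],o["tool_rot"],o["contact_force"])
i=ctrl.get_image("side");np.savez("side2.npz",**i)
a=np.radians(11.9);c=np.array([.565,-.053]);R=np.array([[np.cos(a),np.sin(a)],[-np.sin(a),np.cos(a)]])
print("tcp local",R@(o["tool_pos"][:2]-c))
P,C=cloud("side2");Q=P.reshape(-1,3);Q=Q[~np.isnan(Q[:,0])];L=np.c_[(Q[:,:2]-c)@R.T,Q[:,2]]
T=L[(abs(L[:,1])<.1)&(L[:,0]<-.033)&(L[:,0]>-.047)&(L[:,2]>.06)&(L[:,2]<.185)]
k=np.polyfit(T[:,1],T[:,0],1);print(len(T),"yaw",-np.degrees(np.arctan(k[0])),"x",np.percentile(T[:,0],[3,50,97])*1e3,"y",np.percentile(T[:,1],[.5,99.5])*1e3,"z",np.percentile(T[:,2],[.5,99.5])*1e3)
for s in(-1,1):
    p=L[(L[:,1]*s>0)&(abs(L[:,1])<.09)&(L[:,0]<.008)&(L[:,0]>-.027)&(L[:,2]>.13)&(L[:,2]<.17)];print("peg",len(p),np.median(p,0)*1e3)
im=C[130:250,270:430,::-1];cv2.imwrite('pics/pre2.png',cv2.resize(im,(800,600),interpolation=cv2.INTER_CUBIC))
E
```

```text
[ 0.52396053 -0.06123244  0.19398463] [-1.97127453e+00 -2.44568802e+00  3.42985133e-04] [ 0.69760858 -0.56839172 -2.90759083]
tcp local [-0.04185506  0.00040699]
430 yaw -0.2392801604253743 x [-45.30472378 -44.24847337 -40.04022029] y [-74.24960075  77.26205762] z [ 74.66006722 183.46480231]
peg 21 [ -1.53162034 -46.90724923 150.61042739]
peg 45 [ -8.44493281  52.67668388 150.56276064]
```

View pics/pre2.png

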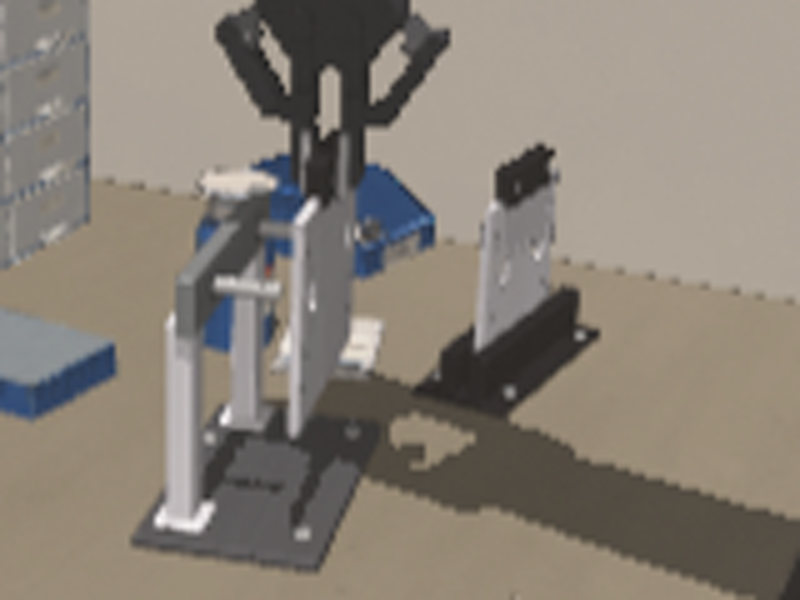

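The plate stands just in front of the pegs: peg tip at crop (278, 290), near hole at (312, 297), in line with each other. I shift about 1 mm sideways and feed it on gently.

Request:
{"api": "drive_tool", "payload": {"steps": [{"translation": [0.02, 0.1, 0], "angular": [0, 0, 0], "gripper": 0}, {"translation": [0, 0.1, 0], "angular": [0, 0, 0], "gripper": 0}, {"translation": [0, 0.1, 0], "angular": [0, 0, 0], "gripper": 0}, {"translation": [0, 0.1, 0], "angular": [0, 0, 0], "gripper": 0}, {"translation": [0, 0.1, 0], "angular": [0, 0, 0], "gripper": 0}, {"translation": [0, 0, 0], "angular": [0, 0, 0], "gripper": 0}]}}

```text
t: 10.6
tool_pos: [0.5437, -0.0562, 0.1941]
tool_rot: [-1.971, -2.446, 0.0]
contact_force: [0.1, 0.0, -2.5]
opening: 0.0126
grip_force: 69.1
```

Request:
{"api": "drive_tool", "payload": {"steps": [{"translation": [0, 0.12, 0], "angular": [0, 0, 0], "gripper": 0}, {"translation": [0, 0.12, 0], "angular": [0, 0, 0], "gripper": 0}, {"translation": [0, 0.12, 0], "angular": [0, 0, 0], "gripper": 0}, {"translation": [0, 0.12, 0], "angular": [0, 0, 0], "gripper": 0}, {"translation": [0, 0.1, 0], "angular": [0, 0, 0], "gripper": 0}, {"translation": [0, 0, 0], "angular": [0, 0, 0], "gripper": 0}]}}

```text
t: 11.35
tool_pos: [0.5664, -0.0512, 0.194]
tool_rot: [-1.971, -2.446, 0.0]
contact_force: [0.3, 0.2, -2.1]
opening: 0.0125
grip_force: 69.1
```

Request:
{"api": "drive_tool", "payload": {"steps": [{"translation": [0, 0.05, 0], "angular": [0, 0, 0], "gripper": 0}, {"translation": [0, 0.03, 0], "angular": [0, 0, 0], "gripper": 0}, {"translation": [0, 0, 0], "angular": [0, 0, 0], "gripper": 0}]}}

```text
t: 11.72
tool_pos: [0.5693, -0.0506, 0.1941]
tool_rot: [-1.972, -2.446, -0.0]
contact_force: [0.3, 0.1, -1.6]
opening: 0.0129
grip_force: 69.1
```

Request:
{"api": "drive_tool", "payload": {"steps": [{"translation": [0, 0.03, 0], "angular": [0, 0, 0], "gripper": 0}, {"translation": [0, 0.03, 0], "angular": [0, 0, 0], "gripper": 0}, {"translation": [0, 0, 0], "angular": [0, 0, 0], "gripper": 0}]}}

```text
t: 12.1
tool_pos: [0.5717, -0.0501, 0.1941]
tool_rot: [1.971, 2.446, 0.0]
contact_force: [1.2, 0.2, -2.6]
opening: 0.0129
grip_force: 69.1
```

Request:
{"api": "drive_tool", "payload": {"steps": [{"translation": [0, 0.03, 0], "angular": [0, 0, 0], "gripper": 0}, {"translation": [0, 0.02, 0], "angular": [0, 0, 0], "gripper": 0}, {"translation": [0, 0, 0], "angular": [0, 0, 0], "gripper": 0}]}}

```text
t: 12.48
tool_pos: [0.573, -0.0497, 0.1939]
tool_rot: [-1.971, -2.444, 0.002]
contact_force: [-3.7, -1.3, -0.1]
opening: 0.013
grip_force: 69.3
```

Contact with the crossbar. Now I lower it onto the pegs.

Request:
{"api": "drive_tool", "payload": {"steps": [{"translation": [0, -0.01, 0.04], "angular": [0, 0, 0], "gripper": 0}, {"translation": [0, 0, 0.03], "angular": [0, 0, 0], "gripper": 0}, {"translation": [0, 0, 0], "angular": [0, 0, 0], "gripper": 0}]}}

```text
t: 12.85
tool_pos: [0.573, -0.05, 0.191]
tool_rot: [-1.972, -2.446, 0.001]
contact_force: [-3.3, -1.4, -2.4]
opening: 0.0127
grip_force: 69.2
```

Request:
{"api": "drive_tool", "payload": {"steps": [{"translation": [0, 0, 0.02], "angular": [0, 0, 0], "gripper": 0}, {"translation": [0, 0, 0.02], "angular": [0, 0, 0], "gripper": 0}, {"translation": [0, 0, 0], "angular": [0, 0, 0], "gripper": 0}]}}

```text
t: 13.22
tool_pos: [0.573, -0.0499, 0.1896]
tool_rot: [-1.972, -2.446, 0.001]
contact_force: [-3.7, -1.5, -0.8]
opening: 0.0125
grip_force: 69.3
```

Request:
{"api": "drive_tool", "payload": {"steps": [{"translation": [0, 0, 0.02], "angular": [0, 0, 0], "gripper": 0}, {"translation": [0, 0, 0.01], "angular": [0, 0, 0], "gripper": 0}, {"translation": [0, 0, 0], "angular": [0, 0, 0], "gripper": 0}]}}

```text
t: 13.6
tool_pos: [0.5731, -0.0499, 0.1895]
tool_rot: [1.972, 2.446, -0.001]
contact_force: [-6.8, -1.2, 3.3]
opening: 0.0132
grip_force: 70.0
```

```bash
python3 - <<'E'
from station import ctrl
from h import *
i=ctrl.get_image("side");np.savez("side3.npz",**i)
a=np.radians(11.9);c=np.array([.565,-.053]);R=np.array([[np.cos(a),np.sin(a)],[-np.sin(a),np.cos(a)]])
P,C=cloud("side3");Q=P.reshape(-1,3);Q=Q[~np.isnan(Q[:,0])];L=np.c_[(Q[:,:2]-c)@R.T,Q[:,2]]
T=L[(abs(L[:,1])<.1)&(L[:,0]<.013)&(L[:,0]>-.002)&(L[:,2]>.06)&(L[:,2]<.185)]
print(len(T),"y",np.percentile(T[:,1],[.5,99.5])*1e3,"z",np.percentile(T[:,2],[.5,99.5])*1e3,"x",np.percentile(T[:,0],[3,50,97])*1e3)
im=C[130:220,250:370,::-1];cv2.imwrite('pics/hang.png',cv2.resize(im,(800,600),interpolation=cv2.INTER_CUBIC))
E
```

```text
515 y [-70.42749323  78.23963263] z [ 70.0517244  182.65610867] x [ 4.53232081  5.84666076 10.55361278]
```

View pics/hang.png

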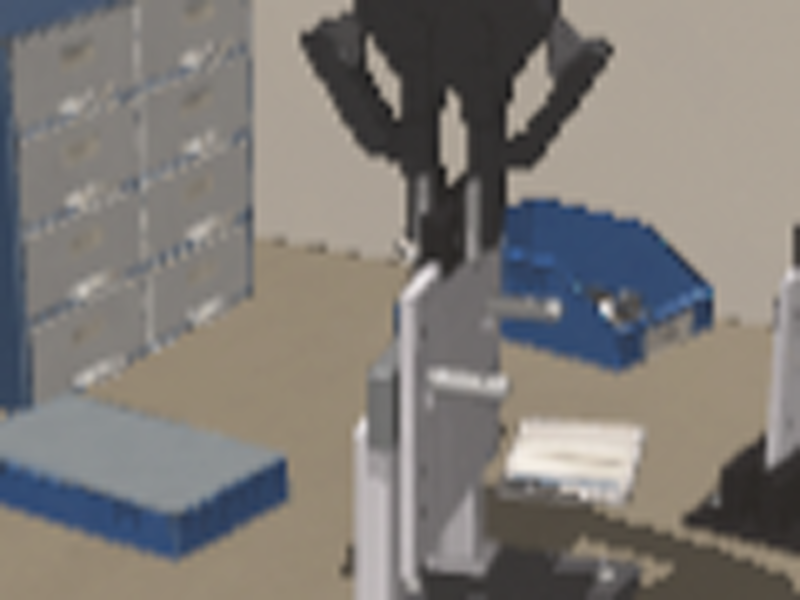

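Both pegs are through: their ends show at crop (505, 383) and (560, 308) in front of the plate, and the plate sits against the crossbar. Releasing and retreating.

Request:
{"api": "drive_tool", "payload": {"steps": [{"translation": [0, -0.01, -0.01], "angular": [0, 0, 0], "gripper": 0}, {"translation": [0, 0, 0], "angular": [0, 0, 0], "gripper": 0.2}, {"translation": [0, 0, 0], "angular": [0, 0, 0], "gripper": 0.4}, {"translation": [0, 0, 0], "angular": [0, 0, 0], "gripper": 0.6}, {"translation": [0, 0, 0], "angular": [0, 0, 0], "gripper": 0.7}, {"translation": [0, 0, 0], "angular": [0, 0, 0], "gripper": 0.7}], "force": 20}}

```text
t: 14.4
tool_pos: [0.5729, -0.0498, 0.1889]
tool_rot: [1.971, 2.446, 0.0]
contact_force: [0.7, 0.1, 0.7]
opening: 0.0599
grip_force: 0.0
```

Request:
{"api": "drive_tool", "payload": {"steps": [{"translation": [0, 0, -0.3], "angular": [0, 0, 0], "gripper": 0.7}, {"translation": [0, 0, -0.5], "angular": [0, 0, 0], "gripper": 0.7}, {"translation": [0, 0, -0.8], "angular": [0, 0, 0], "gripper": 0.7}, {"translation": [0, 0, -0.8], "angular": [0, 0, 0], "gripper": 0.7}, {"translation": [0, -0.8, -0.6], "angular": [0, 0, 0], "gripper": 0.7}, {"translation": [0, -0.8, 0], "angular": [0, 0, 0], "gripper": 0.7}, {"translation": [0, -0.8, 0], "angular": [0, 0, 0], "gripper": 0.7}, {"translation": [0, 0, 0], "angular": [0, 0, 0], "gripper": 0.7}]}}

```text
t: 15.4
tool_pos: [0.4784, -0.0706, 0.3113]
tool_rot: [1.971, 2.442, 0.002]
contact_force: [-0.5, -1.2, 0.8]
opening: 0.0598
grip_force: 0.0
```

```bash
python3 - <<'E'
from station import ctrl
from h import *
a=np.radians(11.9);c=np.array([.565,-.053]);R=np.array([[np.cos(a),np.sin(a)],[-np.sin(a),np.cos(a)]])
for n in("side","top"):
    i=ctrl.get_image(n);np.savez(n+"4.npz",**i)
    P,C=cloud(n+"4");Q=P.reshape(-1,3);Q=Q[~np.isnan(Q[:,0])];L=np.c_[(Q[:,:2]-c)@R.T,Q[:,2]]
    T=L[(abs(L[:,1])<.1)&(L[:,0]<.025)&(L[:,0]>-.012)&(L[:,2]>.172)&(L[:,2]<.23)]
    kz=np.polyfit(T[:,2],T[:,0],1);k=np.polyfit(T[:,1],T[:,0],1)
    print(n,len(T),"tilt",np.degrees(np.arctan(kz[0])),"yaw",-np.degrees(np.arctan(k[0])),"y",np.percentile(T[:,1],[.5,99.5])*1e3,"z",np.percentile(T[:,2],[.5,99.5])*1e3,"x",np.percentile(T[:,0],[3,50,97])*1e3)
im=np.load("side4.npz")["color"][130:220,250:370,::-1];cv2.imwrite('pics/end.png',cv2.resize(im,(800,600),interpolation=cv2.INTER_CUBIC))
E
```

```text
side 224 tilt 0.3185086171720302 yaw -0.984106922613155 y [-74.98542451  78.44357232] z [172.62098391 217.85575857] x [ 1.42275223  5.8119535  13.1398283 ]
top 75 tilt 8.998408864405603 yaw 0.41759884845365547 y [-75.18812817  73.61510821] z [172.38194062 213.93613184] x [3.16918493 5.38541462 9.40743048]
```

View pics/end.png

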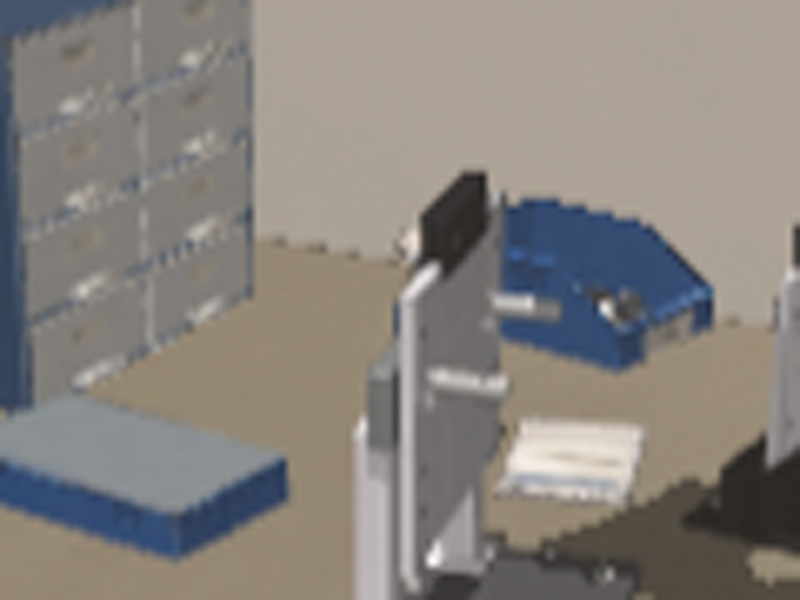

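The template hangs freely and upright on both pegs: tab at crop (455, 220), peg ends at (505, 383) and (560, 308). The gripper is clear, so I hand the job in.

```bash
python3 -c "
from station import ctrl
print(ctrl.finish_job())"
```

```text
the job is handed in; nothing more can be done
None
```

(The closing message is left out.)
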